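# Lift the keeper bar off the green board's jig

### The job

The green circuit board is locked in its assembly jig by a keeper bar lying in two open-topped U brackets. Lift that bar straight up, keeping it level, until both ends are clear of the brackets, then lay it gently, wholly on the blue mat, and let go. Leave the identical bar on the jig with the tan board where it is.

Things in the scene. Friction and masses are not known exactly. Their poses are not given: they have to be found in the camera images.
- green_bar: The bar to remove, about 200 g: square silver-white metal bar, 220 long (its x axis), 18 x 18, red plastic ends. Origin at its centre, at first 69 mm above the worktop (underside 60, top 78). It lies level over the green board in the slots of both brackets, held only by its weight. Grasp it across its width at the middle; the parts on the board below reach 40 mm above the worktop.
- green_jig: Fixed jig with the green circuit board: grey base 210 (x) x 110 (y) x 12 mm and two dark steel U brackets centred at x = +85 and -85 mm, each 16 (x) x 44 (y). Slots run along x, 24 mm wide, open at the top; slot floor 60, cheek tops 85 mm above the worktop, so the bar must rise over 25 mm to come clear. Origin: centre of the underside, on the worktop, z up.
- mat: Fixed plain blue bench mat, 300 (x) x 130 (y) x 4 mm, lying on the worktop. Origin at the centre of its underside, z up. A bar lying on it has its centre 13 mm above the worktop.
- tan_bar: An identical bar, on an identical jig which holds the tan (brown) circuit board. Origin at its centre, x along it, centre 69 mm above the worktop. It must stay where it is.
- green_bar_end_a (a point): Centre of the end face of the bar to remove, 110 mm from its centre along its +x.
- green_bar_end_b (a point): Centre of the other end face, 110 mm from the centre along its -x.

How it is judged:
By the outcome, as a careful person would: the job done as asked, in the order asked, and still so for the second after the job is handed in, with the robot touching nothing.
It also fails if it takes over 42 s, if anything falls off the work surface, if the arm or the gripper's body presses on something with over 40 N, if the wrist force passes 120 N, or if a joint passes its speed limit or range.

### The arm

A 6-joint arm with a two-finger parallel gripper is mounted at the origin on a cart in front of the work surface, level with it; the furniture and walls round the work are solid. World frame = base frame: x ahead of the robot, y to its left, z up, the work surface at z = 0. Lengths are in m, angles in rad, forces in N, time in s.
With the tool pointing down it reaches from about 0.35 to 0.775 m from the base axis. Payload 5.5 kg.
Tool frame: the origin (TCP) lies between the finger pads; the fingertips stand 22 mm ahead of it and the grasp point (between the pads) lies 3 mm ahead of it; z points along the fingers, y is the line along which they close (so a half turn about z gives the same grasp; the last joint's range is limited). The gripper opens to 85 mm and grips with 20 to 120 N. Pads are 22 mm wide; open, the fingers measure 114 mm over their backs; the gripper's body (76 mm by 85 mm) begins 54 mm behind the grasp point. The pads swing forward as they close: fully open they stand 13 mm farther back than shut.
Start: joints at [-1.368, 0.313, 0.046, 1.304, 0, 1.431], TCP at [0.193, -0.542, 0.253] pointing down, gripper open.
Joint ranges: [-2.76, 2.76], [-0.86, 1.69], [-1.03, 1.26], [-2.2, 2.34], [-1.47, 1.5], [-3.14, 3.14]. Speed limits (rad/s): [2.57, 2.57, 3.14, 3.14, 3.14, 3.14].

### API

Orientations are given as a unit quaternion [w, x, y, z].
In Python, from workcell import env, optics, workorder, get_state gives the robot as it stands (env), with the cameras (optics), the readings as plain functions and the job (workorder).
- The arm moves only by the tool inch_along, called as name(argument=value, ...) on one line, values as JSON. Schema: {"type":"object","properties":{"increments":{"type":"object","properties":{"x":{"type":"array","items":{"type":"number"},"minItems":1,"maxItems":8},"y":{"type":"array","items":{"type":"number"},"minItems":1,"maxItems":8},"z":{"type":"array","items":{"type":"number"},"minItems":1,"maxItems":8},"drx":{"type":"array","items":{"type":"number"},"minItems":1,"maxItems":8},"dry":{"type":"array","items":{"type":"number"},"minItems":1,"maxItems":8},"drz":{"type":"array","items":{"type":"number"},"minItems":1,"maxItems":8}},"additionalProperties":false,"required":["x","y","z","drx","dry","drz"]},"jaw":{"type":"number"},"squeeze":{"type":"number"},"only":{"type":"string"},"quiet":{"type":"boolean"},"lines":{"type":"string"}},"required":["increments"],"additionalProperties":false}. increments is an object with one list for each field, all of the same length, 1 to 8, a row being the entries at one place: x, y, z (the shift in m), drx, dry, drz (a rotation vector in rad); each row is the pose to reach, as a shift and turn from the pose commanded when the call began, along the tool's axes at that moment; what a row does not reach only later rows make up. A row lasts 1/8 s, in which the tool goes at most 0.0625 m and 0.188 rad, less where a joint would pass 70% of its speed; a pose out of reach is approached as far as the arm can. jaw is the finger opening in m, set as the call begins (left out keeps the last). The fingers move at their own pace and stop on an object; squeeze is the grip in N (left out, the last holds). Time passes only in rows, so rows that do not move let the fingers close. The tool returns the time, the measured TCP pose, the force, the opening and the grip force at its end. only (a regular expression) keeps the lines of the reply that match it, lines (a string "A,B") keeps lines A to B, and quiet returns only ok. Input that does not fit is refused with a message, and nothing moves.
- get_state(): the state, without advancing time (a new reading comes with each control period).
- optics.read_camera(name): name is "side" or "top" or "wrist"; returns a dict with "image" (384x512x3 uint8, red, green, blue), "K" (3x3 intrinsics, pixels), "R" (3x3) and "t" (3): a world point X has camera coordinates R X + t. Camera axes: x right, y down, z forward; pixel columns grow to the right and rows downward; lengths in m; the calibration is good to about 2 mm. A picture is of the moment at which its call begins. There is no depth.
- workorder.hand_in(): hands the job in; it is judged then, once.
The state is a dict: "clock": time; "joint_pos": joint angles; "qvel": joint speeds; "tau": joint torques, N m; "tcp_pos": TCP position; "orientation": TCP orientation; "wrist_force": force on the tool from outside, world axes, zero at the start; "ft_torque": the same for the moment, N m; "finger_gap": finger opening in m; "grip_force": force on a finger pad.
Only numpy, scipy, OpenCV 4.12 (cv2) and the standard library are available. Lean on these libraries where they do the work, as an engineer would, in place of code of your own. Each camera call takes 0.05 s, during which the arm holds its last target. There are 200 camera calls.

## Working session

There is one attempt and no reset: what is moved stays moved. The work goes in short steps, Python scripts to look and compute and a tool call to move; the robot and the scene stay as the last step left them, time stands still between calls to the robot, and variables do not carry over. Pictures are saved under pics/ and viewed, at most 10 in all, crops included, and the job is handed in when it is done.

```bash
ls; mkdir -p pics
```

Run:
```python
from workcell import env, optics, workorder, get_state
import cv2,numpy as np
for n in("top","side"):
    c=optics.read_camera(n); cv2.imwrite(f"pics/{n}0.png",c["image"][:,:,::-1]); print(n,c["K"].tolist(),np.round(c["R"],3).tolist(),c["t"])
s=get_state();print(s["clock"],s["tcp_pos"],s["orientation"])
```

```text
pics
workcell.py
top [[449.9505190588647, 0.0, 259.9266941424912], [0.0, 449.9505190588647, 186.71580624596854], [0.0, 0.0, 1.0]] [[-0.0, -1.0, 0.004], [-0.992, -0.0, -0.124], [0.124, -0.004, -0.992]] [0.09820458 0.48349426 0.96823792]
side [[420.6428009028398, 0.0, 256.5987671525262], [0.0, 420.6428009028398, 191.75663996492162], [0.0, 0.0, 1.0]] [[0.997, -0.082, 0.004], [-0.052, -0.676, -0.735], [0.063, 0.733, -0.678]] [-0.48286919  0.12319227  0.85270179]
0.1 [ 0.19318233 -0.54115387  0.25250882] [-8.03936544e-04  9.85348427e-01  1.70551550e-01 -1.67027048e-05]
```

View pics/top0.png

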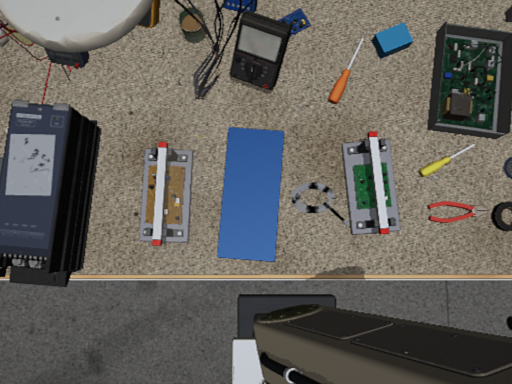

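View pics/side0.png

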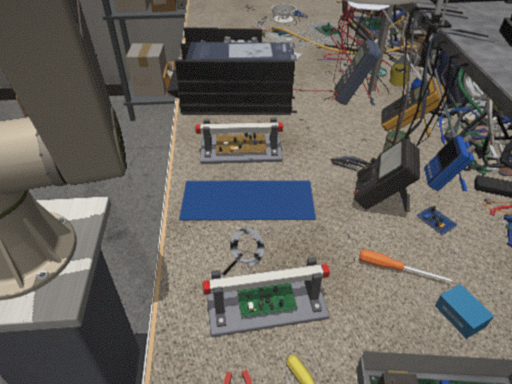

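Top view: the green jig is at right, with its bar's red ends at about (373,135) and (384,231). The mat is at about (250,195) and the tan jig at about (165,195). Side view: the green bar's ends are at about (208,286) and (324,271), and the mat at about (248,200). Next I triangulate the red ends and cast the mat corners onto its plane.

Create h.py:
```python
import cv2,numpy as np
from workcell import env, optics, workorder, get_state
def blobs(im,kind,amin):
    h=cv2.cvtColor(im,cv2.COLOR_RGB2HSV);H,S,V=h[...,0],h[...,1],h[...,2]
    m=(((H<6)|(H>174))&(S>150)&(V>90)) if kind=="red" else ((H>100)&(H<125)&(S>130)&(V>60))
    cs,_=cv2.findContours(m.astype(np.uint8),cv2.RETR_EXTERNAL,cv2.CHAIN_APPROX_NONE)
    n,l,st,ce=cv2.connectedComponentsWithStats(m.astype(np.uint8))
    return [(ce[i],st[i],(l==i).astype(np.uint8)) for i in range(1,n) if st[i][4]>=amin]
def tri(c1,p1,c2,p2):
    P=[c["K"]@np.c_[c["R"],c["t"]] for c in(c1,c2)]
    X=cv2.triangulatePoints(P[0],P[1],np.array(p1,float).reshape(2,1),np.array(p2,float).reshape(2,1));return (X[:3]/X[3]).ravel()
def plane(c,p,z):
    d=c["R"].T@np.linalg.inv(c["K"])@[p[0],p[1],1];o=-c["R"].T@c["t"];return o+d*(z-o[2])/d[2]
def proj(c,X):
    x=c["K"]@(c["R"]@X+c["t"]);return x[:2]/x[2]
```

Run:
```python
from h import *
np.set_printoptions(precision=4,suppress=True)
cs={n:optics.read_camera(n) for n in("top","side")}
for n,c in cs.items():
    for b in blobs(c["image"],"red",15): print(n,"red",b[0],b[1])
    m=max(blobs(c["image"],"blue",500),key=lambda b:b[1][4])
    ct=cv2.findContours(m[2],cv2.RETR_EXTERNAL,cv2.CHAIN_APPROX_NONE)[0][0]
    q=cv2.approxPolyDP(ct,8,True).reshape(-1,2);print(n,q.tolist())
    W=np.array([plane(c,p,.004) for p in q]);print(W[:,:2],W.mean(0),np.linalg.norm(W-np.roll(W,1,0),axis=1))
```

```text
top red [372.3684 133.7632] [369 131   8   6  38]
top red [162.1951 144.122 ] [158 142   9   5  41]
top red [451.5    204.7866] [429 201  45   9 164]
top red [451.1132 217.9308] [430 212  44  11 159]
top red [384.0682 230.8409] [380 228   9   6  44]
top red [156.0244 242.1707] [152 240   9   5  41]
top [[229, 128], [218, 256], [273, 261], [283, 132]]
[[0.6236 0.1696]
 [0.3308 0.1917]
 [0.3198 0.069 ]
 [0.6142 0.0447]] [0.4721 0.1188 0.004 ] [0.1252 0.2936 0.1232 0.2954]
side red [280.2222 126.3333] [279 123   4   8  27]
side red [197.7143 128.3571] [196 125   4   8  28]
side red [502.3667 207.1   ] [495 206  17   4  30]
side red [325.375  269.8594] [322 264   8  13  64]
side red [205.9041 286.7671] [203 281   7  13  73]
side red [246.3387 377.2742] [243 371   8  13  62]
side red [227.4894 378.1702] [225 373   6  11  47]
side [[180, 215], [314, 218], [308, 181], [187, 182]]
[[0.3215 0.0772]
 [0.6144 0.0452]
 [0.6223 0.168 ]
 [0.3325 0.1868]] [0.4727 0.1193 0.004 ] [0.1101 0.2946 0.1231 0.2905]
```

Run:
```python
from h import *
np.set_printoptions(precision=4,suppress=True)
t,s=optics.read_camera("top"),optics.read_camera("side")
for nm,ps in(("green",(((372.37,133.76),(325.4,269.9)),((384.07,230.84),(205.9,286.8)))),("tan",(((162.2,144.1),(280.2,126.3)),((156,242.2),(197.7,128.4))))):
    X=np.array([tri(t,a,s,b) for a,b in ps]);Y=np.array([plane(t,a,.076) for a,b in ps])
    for Z in(X,Y):
        d=Z[0]-Z[1];print(nm,Z.tolist(),"mid",Z.mean(0),"len",np.linalg.norm(d),"yaw",np.arctan2(d[1],d[0]))
# wrist geometry
st=get_state();from scipy.spatial.transform import Rotation as R
q=st["orientation"];M=R.from_quat([q[1],q[2],q[3],q[0]]).as_matrix();print(M,st["tcp_pos"])
w=optics.read_camera("wrist");print("cam centre",-w["R"].T@w["t"])
```

```text
green [[0.5932622046789678, -0.14426062692036382, 0.07203515617281894], [0.38500055315177073, -0.16252288619890112, 0.0714094854558764]] mid [ 0.4891 -0.1534  0.0717] len 0.20906175421305123 yaw 0.08746528964165613
green [[0.5924592710647071, -0.14323835339351032, 0.07599999999999996], [0.384793361507336, -0.1612483221661657, 0.07599999999999996]] mid [ 0.4886 -0.1522  0.076 ] len 0.20844541004177147 yaw 0.0865092321969162
tan [[0.5703458601407368, 0.3087601802276097, 0.06931668490992136], [0.3612371884490267, 0.3163748746082178, 0.06838528110484424]] mid [0.4658 0.3126 0.0689] len 0.20924934327311426 yaw -0.036398926764374825
tan [[0.5695112045837346, 0.3073240503240418, 0.07599999999999996], [0.36133530747608267, 0.3146761155790499, 0.07599999999999996]] mid [0.4654 0.311  0.076 ] len 0.20830568163180183 yaw -0.03530192971964922
[[ 0.9418  0.3361 -0.0001]
 [ 0.3361 -0.9418  0.0005]
 [ 0.0001 -0.0006 -1.    ]] [ 0.1932 -0.5414  0.253 ]
cam centre [ 0.2553 -0.5192  0.374 ]
```

inch_along(increments={"x":[0.05,0.1,0.15,0.2,0.25,0.3,0.35,0.39],"y":[-0.032,-0.065,-0.097,-0.13,-0.163,-0.195,-0.228,-0.254],"z":[0,0,0,0,0.01,0.02,0.035,0.05],"drx":[0,0,0,0,0,0,0,0],"dry":[0,0,0,0,0,0,0,0],"drz":[0.03,0.06,0.1,0.13,0.16,0.19,0.22,0.24]}, jaw=0.085)

```text
clock: 1.35
tcp_pos: [0.4764, -0.1693, 0.2032]
orientation: [0.0, 0.999, 0.052, 0.0]
wrist_force: [0.7, -0.6, -0.6]
finger_gap: 0.0853
grip_force: 0.0
```

inch_along(increments={"x":[0.012,0.012],"y":[-0.017,-0.017],"z":[0,0],"drx":[0,0],"dry":[0,0],"drz":[0.016,0.016]})

```text
clock: 1.6
tcp_pos: [0.4858, -0.1517, 0.2031]
orientation: [-0.0, 0.999, 0.045, -0.0]
wrist_force: [-0.7, -0.5, -0.6]
finger_gap: 0.0852
grip_force: 0.0
```

Run:
```python
from h import *
from scipy.spatial.transform import Rotation as R
st=get_state();q=st["orientation"];M=R.from_quat([q[1],q[2],q[3],q[0]]).as_matrix();print(M.round(4),st["tcp_pos"],st["clock"])
w=optics.read_camera("wrist");cv2.imwrite("pics/w1.png",w["image"][:,:,::-1]);np.savez("w1.npz",**w)
for b in blobs(w["image"],"red",30): print(b[0],b[1])
for e in((.5986,-.1434,.069),(.3794,-.1626,.069)):print(proj(w,np.array(e)))
```

```text
[[ 9.959e-01  9.000e-02 -4.000e-04]
 [ 9.000e-02 -9.959e-01  1.000e-04]
 [-4.000e-04 -1.000e-04 -1.000e+00]] [ 0.48583237 -0.1517235   0.20306591] 1.6
[256.02380952  34.01785714] [243  25  27  19 504]
[435.55642458 228.24581006] [384 219 103  25 895]
[436.77927928 256.92492492] [387 248  97  17 666]
[255.    309.456] [245 304  21  12 250]
[257.35668509  24.70853291]
[255.93588613 308.90287169]
```

View pics/w1.png

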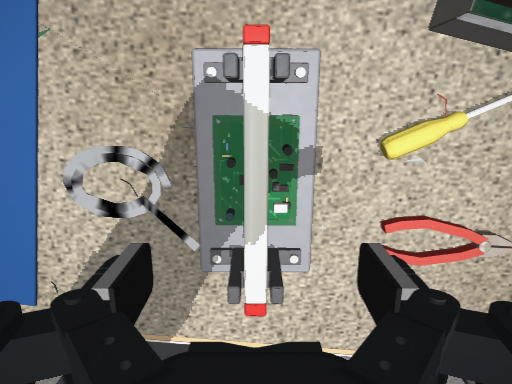

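Wrist view: the bar is vertical, over the green board. Its red ends are at (256,34) and (255,309), and the outer edges at rows 25 and 316. I refine from those edges at the top-face height and cross-check the height against the top camera.

Run:
```python
from h import *
np.set_printoptions(precision=4,suppress=True)
w=dict(np.load("w1.npz"));t=optics.read_camera("top")
a=plane(w,(256.3,25),.078);b=plane(w,(255.2,315.8),.078);d=a-b
print(a,b,(a+b)/2,np.linalg.norm(d),np.arctan2(d[1],d[0]))
g=cv2.cvtColor(w["image"],cv2.COLOR_RGB2HSV)
# bar edges at rows -> width and centre
for r in(60,90,260,290):
    row=w["image"][r,225:290].astype(int); m=np.where((row.min(1)>185))[0]+225;print(r,m.min(),m.max(),plane(w,((m.min()+m.max()+1)/2,r),.078)[:2])
print("height:",tri(w,(256.02,34.02),t,(372.37,133.76)),tri(w,(255,309.46),t,(384.07,230.84)))
```

```text
[ 0.5967 -0.1428  0.078 ] [ 0.379 -0.162  0.078] [ 0.4878 -0.1524  0.078 ] 0.21856203540571179 0.08789362339461362
60 243 268 [ 0.5753 -0.1446]
90 235 289 [ 0.5565 -0.1508]
260 244 266 [ 0.4289 -0.1577]
290 245 265 [ 0.4027 -0.1601]
height: [ 0.5918 -0.143   0.0774] [ 0.3847 -0.161   0.0775]
```

inch_along(increments={"x":[0.002,0.002,0.002,0.002,0.002],"y":[0.001,0.001,0.001,0.001,0.001],"z":[0.05,0.095,0.12,0.13,0.13],"drx":[0,0,0,0,0],"dry":[0,0,0,0,0],"drz":[0,0,0,0,0]})

```text
clock: 2.33
tcp_pos: [0.4872, -0.1547, 0.0734]
orientation: [0.0, 0.999, 0.043, -0.0]
wrist_force: [0.5, -0.2, 0.2]
finger_gap: 0.0849
grip_force: 0.0
```

inch_along(increments={"x":[0,0,0,0,0,0],"y":[0,0,0,0,0,0],"z":[0,0,0,0,0,0],"drx":[0,0,0,0,0,0],"dry":[0,0,0,0,0,0],"drz":[0,0,0,0,0,0]}, jaw=0.01, squeeze=50)

```text
clock: 3.08
tcp_pos: [0.4878, -0.1539, 0.0739]
orientation: [0.0, 0.999, 0.044, 0.0]
wrist_force: [-0.8, 0.9, 5.4]
finger_gap: 0.0174
grip_force: 49.7
```

inch_along(increments={"x":[0,0,0,0,0,0,0],"y":[0,0,0,0,0,0,0],"z":[-0.008,-0.02,-0.035,-0.05,-0.065,-0.08,-0.08],"drx":[0,0,0,0,0,0,0],"dry":[0,0,0,0,0,0,0],"drz":[0,0,0,0,0,0,0]})

```text
clock: 3.95
tcp_pos: [0.4884, -0.1544, 0.1549]
orientation: [0.001, 0.999, 0.043, 0.001]
wrist_force: [0.3, 0.2, -2.8]
finger_gap: 0.0174
grip_force: 48.9
```

Run:
```python
from h import *
t,s=optics.read_camera("top"),optics.read_camera("side")
cv2.imwrite("pics/s2.png",s["image"][120:380,120:420,::-1].repeat(2,0).repeat(2,1))
for n,c in(("t",t),("s",s)):
    for b in blobs(c["image"],"red",15): print(n,b[0],b[1])
```

```text
t [383.79591837 123.24489796] [380 121   9   6  49]
t [162.19512195 144.12195122] [158 142   9   5  41]
t [396.82352941 229.35294118] [393 227   9   6  51]
t [156.125 242.175] [152 240   9   5  40]
s [197.65517241 128.24137931] [196 125   4   8  29]
s [502.74193548 207.06451613] [495 205  17   5  31]
s [331.59722222 240.875     ] [328 235   8  13  72]
s [201.98913043 258.09782609] [198 251   8  15  92]
s [246.33333333 377.43859649] [243 371   8  13  57]
s [227.5        378.08695652] [225 373   6  11  46]
```

View pics/s2.png

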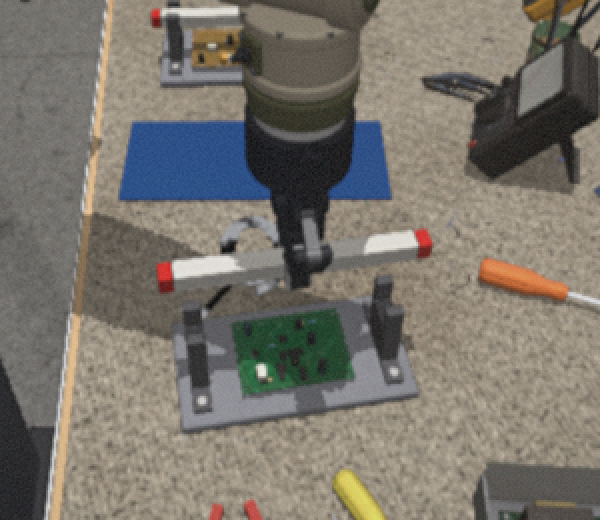

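The bar is lifted level and clear, with the brackets empty below it. Its red ends are at about (165,277) and (424,243) in the crop. However, the fingertips stick out about 8 mm below its underside, around (300,285), and would hit the mat first. I'll set it back in the slots and regrip 10 mm higher.

inch_along(increments={"x":[0,0,0,0,0,0,0,0],"y":[0,0,0,0,0,0,0,0],"z":[0.02,0.04,0.055,0.065,0.072,0.077,0.08,0.08],"drx":[0,0,0,0,0,0,0,0],"dry":[0,0,0,0,0,0,0,0],"drz":[0,0,0,0,0,0,0,0]})

```text
clock: 5.05
tcp_pos: [0.4878, -0.1541, 0.0739]
orientation: [0.0, 0.999, 0.043, 0.0]
wrist_force: [-0.8, 0.4, 1.2]
finger_gap: 0.0175
grip_force: 49.2
```

inch_along(increments={"x":[0,0,0],"y":[0,0,0],"z":[0,0,0],"drx":[0,0,0],"dry":[0,0,0],"drz":[0,0,0]}, jaw=0.04)

```text
clock: 5.42
tcp_pos: [0.4877, -0.1541, 0.0734]
orientation: [0.0, 0.999, 0.043, 0.0]
wrist_force: [-0.2, 0.7, -0.1]
finger_gap: 0.0401
grip_force: 0.0
```

inch_along(increments={"x":[0,0,0],"y":[0,0,0],"z":[-0.006,-0.0105,-0.0105],"drx":[0,0,0],"dry":[0,0,0],"drz":[0,0,0]})

```text
clock: 5.8
tcp_pos: [0.488, -0.1542, 0.0845]
orientation: [0.0, 0.999, 0.043, 0.001]
wrist_force: [-0.2, -0.8, 0.1]
finger_gap: 0.04
grip_force: 0.0
```

inch_along(increments={"x":[0,0,0,0],"y":[0,0,0,0],"z":[0,0,0,0],"drx":[0,0,0,0],"dry":[0,0,0,0],"drz":[0,0,0,0]}, jaw=0.01, squeeze=60)

```text
clock: 6.3
tcp_pos: [0.4875, -0.1541, 0.084]
orientation: [0.0, 0.999, 0.043, 0.0]
wrist_force: [-0.4, -0.3, 4.9]
finger_gap: 0.0161
grip_force: 60.0
```

inch_along(increments={"x":[0,0,0,0,0,0,0,0],"y":[0,0,0,0,0,0,0,0],"z":[-0.006,-0.015,-0.03,-0.045,-0.06,-0.08,-0.1,-0.1],"drx":[0,0,0,0,0,0,0,0],"dry":[0,0,0,0,0,0,0,0],"drz":[0,0,0,0,0,0,0,0]})

```text
clock: 7.3
tcp_pos: [0.4887, -0.1545, 0.186]
orientation: [0.001, 0.999, 0.043, 0.002]
wrist_force: [0.3, 0.4, -2.1]
finger_gap: 0.0165
grip_force: 59.3
```

Run:
```python
from h import *
from scipy.spatial.transform import Rotation as R
t,s=optics.read_camera("top"),optics.read_camera("side")
cv2.imwrite("pics/s3.png",s["image"][120:380,120:420,::-1].repeat(2,0).repeat(2,1))
T=sorted([b[0] for b in blobs(t["image"],"red",15) if 365<b[0][0]<425],key=lambda p:p[1]);print(T)
S=[b[0] for b in blobs(s["image"],"red",15) if 180<b[0][0]<380 and 200<b[0][1]<300];S.sort(key=lambda p:-p[0]);print(S)
print([tri(t,a,s,b).round(4) for a,b in zip(T,S)])
st=get_state();q=st["orientation"];M=R.from_quat([q[1],q[2],q[3],q[0]]).as_matrix()
print(st["tcp_pos"],M.T@(np.array([.4725,.119,0])-st["tcp_pos"]), "yaw",np.arctan2(M[1,0],M[0,0]))
```

```text
[array([386.85106383, 120.12765957]), array([400.35714286, 228.41071429])]
[array([333.47887324, 232.33802817]), array([201.2020202 , 249.66666667])]
[array([ 0.5947, -0.1468,  0.1731]), array([ 0.3863, -0.1652,  0.1722])]
[ 0.48745604 -0.15395692  0.18384036] [ 0.00870414 -0.27328188  0.18375988] yaw 0.08682074692287484
```

View pics/s3.png

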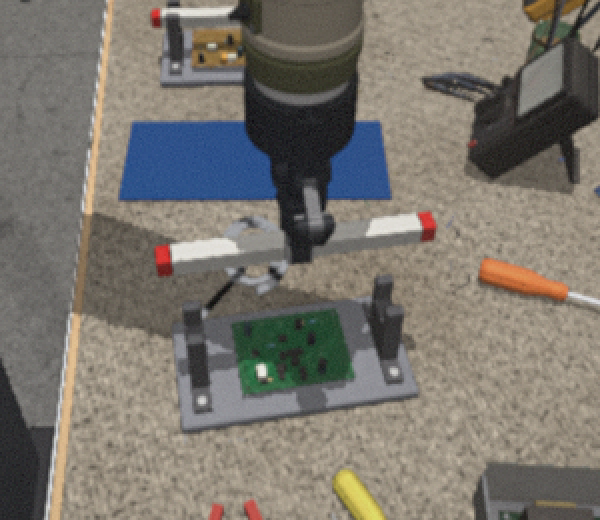

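Now the fingertips are about at the underside (300,260) and the bar is level, with its ends within 1 mm of each other in height. Next, over to the mat.

inch_along(increments={"x":[0.001,0.002,0.003,0.005,0.006,0.007,0.008,0.009],"y":[-0.02,-0.055,-0.095,-0.14,-0.185,-0.225,-0.255,-0.273],"z":[0,0,0,0,0,0,0,0],"drx":[0,0,0,0,0,0,0,0],"dry":[0,0,0,0,0,0,0,0],"drz":[0.012,0.034,0.06,0.085,0.113,0.138,0.156,0.167]})

```text
clock: 8.4
tcp_pos: [0.4712, 0.0767, 0.1831]
orientation: [-0.016, 1.0, -0.013, -0.001]
wrist_force: [-0.5, -0.8, -2.3]
finger_gap: 0.0167
grip_force: 59.4
```

inch_along(increments={"x":[0,0,0,0,0,0,0],"y":[0,0,0,0,0,0,0],"z":[0.02,0.05,0.08,0.1,0.115,0.125,0.125],"drx":[0,0,0,0,0,0,0],"dry":[0,0,0,0,0,0,0],"drz":[0,0,0,0,0,0,0]})

```text
clock: 9.28
tcp_pos: [0.4713, 0.0783, 0.0584]
orientation: [-0.017, 1.0, -0.012, -0.001]
wrist_force: [0.1, -0.2, -1.7]
finger_gap: 0.0168
grip_force: 59.3
```

Run:
```python
from h import *
t,s=optics.read_camera("top"),optics.read_camera("side")
cv2.imwrite("pics/s4.png",s["image"][60:320,120:420,::-1].repeat(2,0).repeat(2,1))
cv2.imwrite("pics/t4.png",t["image"][:,:,::-1])
T=sorted([b[0] for b in blobs(t["image"],"red",15) if 200<b[0][0]<310],key=lambda p:p[1]);print(T)
S=[b[0] for b in blobs(s["image"],"red",15) if 160<b[0][0]<360 and 140<b[0][1]<260];S.sort(key=lambda p:-p[0]);print(S)
print([tri(t,a,s,b).round(4) for a,b in zip(T,S)],get_state()["tcp_pos"])
```

```text
[]
[array([296.625, 195.725]), array([200.04444444, 199.31111111])]
[] [0.47215828 0.07844145 0.05931639]
```

View pics/s4.png

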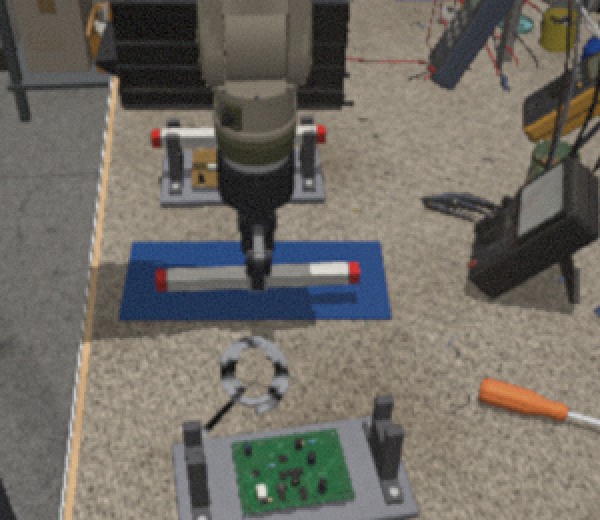

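View pics/t4.png

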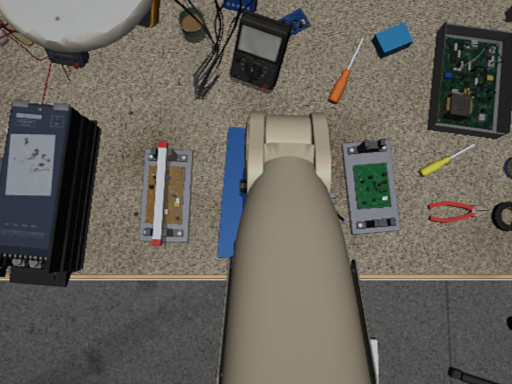

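The bar is low over the mat, with ends at about (161,280) and (354,272) in the crop, but the tool is 4 cm short in y and tilted slightly. I'll check the joints and compute the remaining correction.

Run:
```python
from h import *
from scipy.spatial.transform import Rotation as R
st=get_state();q=st["orientation"];M=R.from_quat([q[1],q[2],q[3],q[0]]).as_matrix()
print(np.round(st["joint_pos"],3),M.round(4))
y=-.08;D=np.array([[np.cos(y),np.sin(y),0],[np.sin(y),-np.cos(y),0],[0,0,-1]])
print("rotvec tool",R.from_matrix(M.T@D).as_rotvec(),"shift",M.T@(np.array([.4725,.119,.0595])-st["tcp_pos"]))
```

```text
[-0.024  0.281 -0.514  0.775  0.034  3.141] [[ 9.997e-01 -2.270e-02  9.000e-04]
 [-2.270e-02 -9.991e-01  3.450e-02]
 [ 1.000e-04 -3.450e-02 -9.994e-01]]
rotvec tool [-0.03448742  0.00091806  0.05730306] shift [-0.00057865 -0.04053807  0.00121515]
```

Joint 6 is at its limit: a tool-down grasp needs tool yaw ≥ joint 1. Laying the bar at yaw 0.26, which is 0.34 rad from the mat's axis, still leaves about 20 mm margin on the mat. First I turn and level it.

inch_along(increments={"x":[0,0,0,0,0],"y":[0,0,0,0,0],"z":[-0.01,-0.02,-0.02,-0.02,-0.02],"drx":[-0.01,-0.02,-0.034,-0.034,-0.034],"dry":[0,0,0,0,0],"drz":[-0.06,-0.14,-0.22,-0.283,-0.283]})

```text
clock: 10.0
tcp_pos: [0.4722, 0.078, 0.0797]
orientation: [-0.0, 0.992, 0.13, 0.003]
wrist_force: [-0.2, -1.0, -2.4]
finger_gap: 0.0164
grip_force: 59.4
```

Create rem.py:
```python
from h import *
from scipy.spatial.transform import Rotation as R
st=get_state();q=st["orientation"];M=R.from_quat([q[1],q[2],q[3],q[0]]).as_matrix()
print(np.round(st["joint_pos"],3),st["tcp_pos"])
y=.26;D=np.array([[np.cos(y),np.sin(y),0],[np.sin(y),-np.cos(y),0],[0,0,-1]])
print("rotvec tool",R.from_matrix(M.T@D).as_rotvec().round(4),"shift",(M.T@(np.array([.4725,.117,.06])-st["tcp_pos"])).round(4))
```

```bash
python3 rem.py
```

```text
[-5.000e-03  2.550e-01 -4.900e-01  8.210e-01  1.000e-03  2.877e+00] [0.47222375 0.07797055 0.07967424]
rotvec tool [ 0.0006 -0.0057 -0.    ] shift [ 0.0102 -0.0377  0.0197]
```

inch_along(increments={"x":[0.003,0.006,0.009,0.01,0.01],"y":[-0.01,-0.022,-0.033,-0.038,-0.038],"z":[0,0,0,0,0],"drx":[0,0,0,0,0],"dry":[-0.006,-0.006,-0.006,-0.006,-0.006],"drz":[0.03,0.07,0.11,0.14,0.14]})

```text
clock: 10.62
tcp_pos: [0.4718, 0.1175, 0.0792]
orientation: [0.0, 0.998, 0.06, -0.001]
wrist_force: [0.2, 0.2, -2.4]
finger_gap: 0.0163
grip_force: 59.4
```

```bash
sed -i 's/y=.26/y=.12/;s/,.06\]/,.029]/' rem.py; python3 rem.py
```

Run:
```python
from h import *
s=optics.read_camera("side")
for b in blobs(s["image"],"red",15):
    if 160<b[0][0]<360 and 140<b[0][1]<260: print(b[0],b[1])
```

```text
[ 0.079  0.273 -0.466  0.833 -0.     3.1  ] [0.47176349 0.11746511 0.07921508]
rotvec tool [0.     0.0012 0.0005] shift [0.0007 0.0005 0.0502]
[293.41935484 172.77419355] [291 169   5   9  31]
[199.9047619  185.42857143] [198 181   5  10  42]
```

inch_along(increments={"x":[0,0,0,0,0,0,0,0],"y":[0,0,0,0,0,0,0,0],"z":[0.015,0.03,0.04,0.045,0.048,0.049,0.049,0.049],"drx":[0,0,0,0,0,0,0,0],"dry":[0,0,0,0,0,0,0,0],"drz":[0,0,0,0,0,0,0,0]})

```text
clock: 11.68
tcp_pos: [0.4716, 0.1172, 0.0302]
orientation: [0.0, 0.998, 0.06, -0.001]
wrist_force: [-0.3, -0.1, -2.6]
finger_gap: 0.0164
grip_force: 59.4
```

inch_along(increments={"x":[0,0,0],"y":[0,0,0],"z":[0.001,0.0015,0.0015],"drx":[0,0,0],"dry":[0,0,0],"drz":[0,0,0]})

```text
clock: 12.05
tcp_pos: [0.4713, 0.1171, 0.0283]
orientation: [0.0, 0.998, 0.06, -0.001]
wrist_force: [0.5, -0.6, -2.0]
finger_gap: 0.0166
grip_force: 59.4
```

inch_along(increments={"x":[0,0,0],"y":[0,0,0],"z":[0.0005,0.001,0.001],"drx":[0,0,0],"dry":[0,0,0],"drz":[0,0,0]})

```text
clock: 12.42
tcp_pos: [0.4714, 0.1171, 0.028]
orientation: [0.0, 0.998, 0.06, -0.001]
wrist_force: [-2.2, -0.3, 5.0]
finger_gap: 0.0164
grip_force: 60.5
```

Contact felt. Release softly, retreat upward, and look.

inch_along(increments={"x":[0,0],"y":[0,0],"z":[0,0],"drx":[0,0],"dry":[0,0],"drz":[0,0]}, squeeze=20)

```text
clock: 12.68
tcp_pos: [0.4714, 0.1171, 0.028]
orientation: [0.0, 0.998, 0.06, -0.001]
wrist_force: [-2.5, 0.5, 5.1]
finger_gap: 0.0162
grip_force: 60.5
```

inch_along(increments={"x":[0,0,0],"y":[0,0,0],"z":[0,0,0],"drx":[0,0,0],"dry":[0,0,0],"drz":[0,0,0]}, jaw=0.05)

```text
clock: 13.05
tcp_pos: [0.4715, 0.1171, 0.0274]
orientation: [0.0, 0.998, 0.06, -0.001]
wrist_force: [0.4, -0.0, -0.6]
finger_gap: 0.05
grip_force: 0.0
```

inch_along(increments={"x":[0,0,0,0,0,0,0,0],"y":[0,0,0,0,0,0,0,0],"z":[-0.01,-0.03,-0.06,-0.1,-0.14,-0.17,-0.18,-0.18],"drx":[0,0,0,0,0,0,0,0],"dry":[0,0,0,0,0,0,0,0],"drz":[0,0,0,0,0,0,0,0]})

```text
clock: 14.05
tcp_pos: [0.4719, 0.1172, 0.2076]
orientation: [0.0, 0.998, 0.06, -0.0]
wrist_force: [-0.8, -1.0, -0.4]
finger_gap: 0.05
grip_force: 0.0
```

Run:
```python
from h import *
s=optics.read_camera("side");w=optics.read_camera("wrist")
for n,c in(("s",s),("w",w)):
    for b in blobs(c["image"],"red",15): print(n,b[0],b[1])
S=[b[0] for b in blobs(s["image"],"red",15) if 180<b[0][0]<330 and 150<b[0][1]<240];S.sort(key=lambda p:-p[0])
W=sorted([b[0] for b in blobs(w["image"],"red",60) if 150<b[0][0]<360],key=lambda p:p[1])
print([tri(w,a,s,b).round(4) for a,b in zip(W,S)])
o=np.zeros((384,1024,3),np.uint8);o[:,:512]=s["image"];o[:,512:]=w["image"]
cv2.imwrite("pics/f.png",cv2.resize(o,(800,300))[:,:,::-1])
```

```text
s [280.15384615 126.42307692] [279 123   4   8  26]
s [197.55172414 128.17241379] [196 125   4   8  29]
s [292.         189.63636364] [290 186   5   9  33]
s [201.71052632 202.31578947] [200 198   5  10  38]
s [502.84375 207.     ] [495 205  17   5  32]
s [246.39655172 377.44827586] [243 371   8  13  58]
s [227.47916667 378.16666667] [225 373   6  11  48]
w [ 0.16666667 14.55555556] [ 0  7  3 17 18]
w [254.93569132  47.99678457] [245  41  21  15 311]
w [255.         273.94594595] [247 269  17  11 185]
w [  5.04545455 290.3030303 ] [  0 283  13  14 132]
[array([0.5767, 0.1294, 0.0141]), array([0.3683, 0.1031, 0.0155])]
```

View pics/f.png

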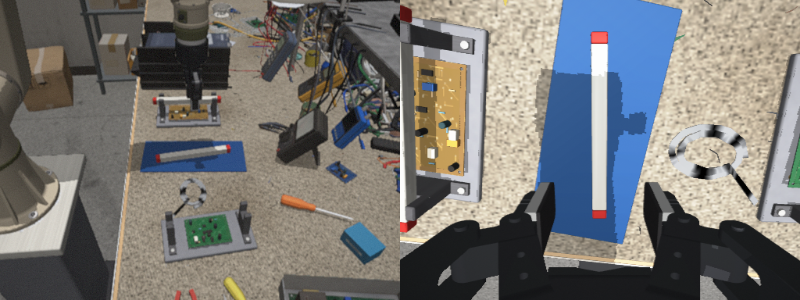

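The bar lies wholly on the mat, with its ends at (599,38) and (599,214) in the wrist half of the picture. Both ends triangulate to a height of about 14–15 mm. The tan bar's red ends are at the same pixels as at the start, and the gripper is clear.

```bash
python3 -c "
from workcell import env, optics, workorder, get_state
print(workorder.hand_in())"
```

```text
the job is handed in; nothing more can be done
None
```

The green board's keeper bar now lies wholly on the blue mat, released, with the tan bar unmoved, and the job was handed in at about 14 s; I lifted it clear once, set it back to regrip 10 mm higher so the fingertips would miss the mat, then lifted it again and laid it down.

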